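# Lay out the cook's station trays

## Task

Set up the cook's station: put the shaker, the jar, the butter and the peeler each into the low steel-rimmed tray made to its shape and size, so that all four stand or lie flat inside the rims, and let go of them. Keep the shaker and the jar upright all the while, and leave the garlic where it is.

Things in the scene. Friction and masses are not known exactly. Their poses are not given: they have to be found in the camera images.
- shaker: Small seasoning shaker, clear glass body with a domed grey metal top, round, loose, standing upright. 44 mm in diameter up to 70 mm, the top 34 mm in diameter, 90 mm tall, about 0.1 kg. Origin at the centre of its underside, z up. Belongs in the small round tray.
- jar: Glass jar of pale yellow paste with a dark label and a pale lid, round, loose, standing upright. 62 mm in diameter at its widest, lid 57 mm, 99 mm tall, about 0.45 kg. Origin at the centre of its underside, z up. Belongs in the large round tray.
- butter_block: Yellow block of butter, firm and rigid, loose, lying flat. 50 mm along its own x, 75 mm along its own y, 26 mm high, about 0.09 kg. Origin at the centre of its underside, z up. Belongs in the short rectangular tray, its long side along the tray's long side.
- peeler_tool: Loose vegetable peeler lying flat (tilted about 0.07 rad at rest): white handle 24 mm wide, 17 mm high from x = -85 to +20 mm of its frame, then a thin metal blade 14 mm wide, 6 mm high to x = +85 mm; 0.08 kg, grip it across y near x = -20 mm, its centre of mass. Origin at mid-length on the underside, x along its length, z up. Belongs in the long tray, either way round.
- tray_small_round: Low steel-rimmed, black-floored round tray, the smaller of the two round ones. Inside diameter 60 mm, outside 70 mm. Fixed to the worktop. Origin at the centre of its underside, z up. 7 mm high: the floor lies 3 mm above the worktop and a rim 5 mm wide stands 4 mm above that floor, so hold things higher than 4 mm above their underside or the fingers meet the rim. Place of the shaker.
- tray_large_round: Low steel-rimmed, black-floored round tray, the larger of the two round ones. Inside diameter 80 mm, outside 90 mm. Fixed to the worktop. Origin at the centre of its underside, z up. 7 mm high: the floor lies 3 mm above the worktop and a rim 5 mm wide stands 4 mm above that floor, so hold things higher than 4 mm above their underside or the fingers meet the rim. Place of the jar.
- tray_short: Low steel-rimmed, black-floored rectangular tray, the short one. Inside 68 mm along its x and 93 mm along its y, outside 78 by 103 mm. Fixed to the worktop. Origin at the centre of its underside, z up. 7 mm high: the floor lies 3 mm above the worktop and a rim 5 mm wide stands 4 mm above that floor, so hold things higher than 4 mm above their underside or the fingers meet the rim. Place of the butter.
- tray_long: Low steel-rimmed, black-floored rectangular tray, long and narrow. Inside 190 mm along its x and 44 mm along its y, outside 200 by 54 mm. Fixed to the worktop. Origin at the centre of its underside, z up. 7 mm high: the floor lies 3 mm above the worktop and a rim 5 mm wide stands 4 mm above that floor, so hold things higher than 4 mm above their underside or the fingers meet the rim. Place of the peeler.
- garlic_bulb: Bulb of garlic, loose, about 54 mm across and 53 mm high, standing among the task's things. Origin at the centre of its underside. To be left where it is.
- basket_handle_end (a point): Near end of the fryer basket's black handle, which is fixed and sticks out over the left of the worktop: a bar 35 mm wide (y) and 32 mm high that runs from this point, mid-section, 140 mm along +x, 336 to 368 mm above the worktop. An obstacle for the wrist: pass it on the robot's side or over it.

How it is judged:
At the end, for the whole second after the job is handed in: Each flat on its tray's floor near the centre (2.5 mm, 0.15 rad), at rest: shaker in small round within 10 mm, jar in large round 13 mm, butter in short tray 12 mm, peeler in long tray 14 mm along, 13 mm across, both lengthways within 0.35 rad; garlic moved under 30 mm (horizontal distance between shaker and tray_small_round below 0.01 m and z of shaker in the frame of tray_small_round between -0.001 and 0.0055 m and angle between each of shaker, jar, butter_block, peeler_tool's own z axis and vertical below 0.15 rad and linear speed of each of shaker, jar, butter_block, peeler_tool below 0.02 m/s and angular speed of each of shaker, jar, butter_block, peeler_tool below 0.2 rad/s and horizontal distance between jar and tray_large_round below 0.013 m and z of jar in the frame of tray_large_round between -0.001 and 0.0055 m and x of butter_block in the frame of tray_short between -0.012 and 0.012 m and y of butter_block in the frame of tray_short between -0.012 and 0.012 m and z of butter_block in the frame of tray_short between -0.001 and 0.0055 m and angle between the x axis of butter_block and the x axis of tray_short, either way round below 0.35 rad and x of peeler_tool in the frame of tray_long between -0.014 and 0.014 m and y of peeler_tool in the frame of tray_long between -0.013 and 0.013 m and z of peeler_tool in the frame of tray_long between -0.001 and 0.0055 m and angle between the x axis of peeler_tool and the x axis of tray_long, either way round below 0.35 rad and distance of garlic_bulb from where it was at the start of the episode below 0.03 m); the robot touches nothing.
It fails at once if the shaker is tipped by more than 0.6 rad (angle between shaker's own z axis and vertical above 0.6 rad).
It fails at once if the jar is tipped by more than 0.6 rad (angle between jar's own z axis and vertical above 0.6 rad).
It fails at once if the garlic is moved by more than 30 mm (distance of garlic_bulb from where it was at the start of the episode above 0.03 m).
It also fails if it takes over 99 s, if anything falls off the work surface, if the arm or the gripper's body presses on something with over 40 N, if the wrist force passes 120 N, or if a joint passes its speed limit or range.

## Robot

A 6-joint arm with a two-finger parallel gripper is mounted at the origin on a cart in front of the work surface, level with it; the furniture and walls round the work are solid. World frame = base frame: x ahead of the robot, y to its left, z up, the work surface at z = 0. Lengths are in m, angles in rad, forces in N, time in s.
With the tool pointing down it reaches from about 0.25 to 0.725 m from the base axis. Payload 4 kg.
Tool frame: the origin (TCP) lies at the very end of the fingers, on their centre line; the grasp point (between the pads) lies 19 mm behind it; z points along the fingers, y is the line along which they close (so a half turn about z gives the same grasp; the last joint's range is limited). The gripper opens to 85 mm and grips with 20 to 120 N. Pads are 22 mm wide; open, the fingers measure 114 mm over their backs; the gripper's body (76 mm by 85 mm) begins 54 mm behind the grasp point. The pads swing forward as they close: fully open they stand 13 mm farther back than shut.
Start: joints at [1.136, 0.241, 0.005, 1.335, 0, 1.571], TCP at [0.211, 0.453, 0.231] pointing down, gripper open.
Joint ranges: [-2.72, 2.72], [-1.05, 1.87], [-1.09, 1.28], [-1.99, 2.15], [-1.42, 1.44], [-3.14, 3.14]. Speed limits (rad/s): [2.79, 2.79, 3.14, 3.14, 3.14, 3.14].

## Interface

Orientations are given as a unit quaternion [x, y, z, w].
In Python, from workcell import bot gives the robot as it stands.
- The arm moves only by the tool carry_out, never from a script. Its argument "increments" is one flat list of numbers, 5 for each row, row after row: the finger opening in cm, from 0 to 8.54, then the shift along the tool's x, y, z in cm, then the turn about the tool's z in rad. A call has exactly 5 rows; each row shifts and turns the commanded pose from where the row before left it, along the tool's axes as they then stand; what a row does not reach is not made up. A row lasts 1/8 s, in which the tool goes at most 62.5 mm and 10.7 degrees, less where a joint would pass 70% of its speed; a pose out of reach is approached as far as the arm can. A call with a gripper value outside its range is refused whole. The fingers move at their own pace and stop on an object; the grip force is fixed at half the most. Time passes only in rows, so rows that do not move let the fingers close, or fill a call up. It gives the time, the measured TCP pose, the force, the opening and the grip force at its end, in the units of the state.
- bot.get_obs(): the state, without advancing time (a new reading comes with each control period).
- bot.camera(name): name is "scene" or "top" or "wrist"; returns a dict with "pixels" (480x640x3 uint8, blue, green, red), "range_z" (480x640 float32, m along the optical axis (not along the pixel's ray), 0 where there is no reading), "mtx" (3x3 intrinsics, pixels), "eye" and "attitude" of the camera in the world. Camera axes: x right, y down, z forward; pixel columns grow to the right and rows downward; lengths in m; the calibration is good to about 2 mm. A picture is of the moment at which its call begins.
- bot.job_done(): hands the job in; it is judged then, once.
Trained networks look in a picture, given as the dict that the camera call returned (one of the last four; its "shot" number tells which), for a name from the list of things; names that differ only in an ending like _2 or _b are one class to them, and where a whole thing is asked for, a point or a joint stands for the part that bears it (a point fixed in the world has none). Each returns a list of dicts, best first, with "p" (0 to 1); they miss things now and then, are a little off and sometimes report something else, mostly with a low value. They report only what shows in the picture. A call takes as long as a camera call.
- bot.find_in(picture, name): "xyz" ([x, y, z] in m, in the coordinates of the camera as it stood for that picture, good to about 4 mm: the middle of the surface that is visible of it).
- bot.regions_of(picture, name): "mask" (480x640 bool, what is visible of it).
- bot.place_of(picture, name): "xyz" ([x, y, z] in m, in the coordinates of the camera as it stood for that picture, good to about 4 mm: a listed point, or the origin of a listed thing).
The state is a dict: "clock": time; "joint_pos": joint angles; "joint_vel": joint speeds; "tau": joint torques, N m; "eef_pos": TCP position; "tool_rot": TCP orientation; "ft_force": force on the tool from outside, world axes, zero at the start; "ft_torque": the same for the moment, N m; "grip_width": finger opening in m; "grasp_force": force on a finger pad.
Only numpy, scipy, OpenCV 4.12 (cv2) and the standard library are available. Lean on these libraries where they do the work, as an engineer would, in place of code of your own. Each camera call takes 0.05 s, during which the arm holds its last target. There are 200 camera calls.

## Working session

There is one attempt and no reset: what is moved stays moved. The work goes in short steps, Python scripts to look and compute and a tool call to move; the robot and the scene stay as the last step left them, time stands still between calls to the robot, and variables do not carry over. Pictures are saved under pics/ and viewed, at most 14 in all, crops included, and the job is handed in when it is done.

Besides the shell and the picture viewer there is one more tool, called after "Call:" as a command line: name --argument value ..., lists and objects as JSON in quotes. carry_out: Moves the arm, as the interface text tells. Its arguments: {"type":"object","properties":{"increments":{"type":"array","items":{"type":"number"}}},"required":["increments"]}

```bash
mkdir -p pics; cat > h.py <<'E'
import numpy as np, cv2
from workcell import bot
from scipy.spatial.transform import Rotation as R
def rot(p):
    a=np.array(p["attitude"],float)
    return a if a.shape==(3,3) else R.from_quat(a).as_matrix()
def world(p,x): return rot(p)@np.array(x)+np.array(p["eye"])
def cloud(p):
    z=p["range_z"]; K=np.array(p["mtx"]); v,u=np.mgrid[:480,:640]
    c=np.stack([(u-K[0,2])/K[0,0]*z,(v-K[1,2])/K[1,1]*z,z],-1)
    w=c@rot(p).T+np.array(p["eye"]); w[z==0]=np.nan; return w
E
python3 - <<'E'
from h import *
o=bot.get_obs(); print(o["eef_pos"],o["tool_rot"],o["clock"])
print(np.round(R.from_quat(o["tool_rot"]).as_matrix(),2))
names="shaker jar butter_block peeler_tool tray_small_round tray_large_round tray_short tray_long garlic_bulb basket_handle_end".split()
for c in ["top","scene"]:
    p=bot.camera(c); cv2.imwrite(f"pics/{c}0.png",p["pixels"]); W=cloud(p)
    print(c,np.round(p["eye"],3))
    for n in names:
        print(n,[(round(r["p"],2),np.round(world(p,r["xyz"]),3)) for r in bot.place_of(p,n)[:2]])
        if n!="basket_handle_end":
          for r in bot.regions_of(p,n)[:1]:
            m=r["mask"]; w=W[m]; w=w[~np.isnan(w[:,0])]
            rc=cv2.minAreaRect(w[:,:2].astype(np.float32)*1000)
            print("   mask",round(r["p"],2),m.sum(),np.round(w.mean(0),3),np.round(np.percentile(w[:,2],[5,95]),3),np.round(rc[0],0),np.round(rc[1],0),round(rc[2]))
E
```

```text
[0.21034807 0.45288662 0.23040201] [ 2.15694777e-01  9.76460259e-01 -1.03620323e-03 -2.28279957e-04] 0.0
[[-0.91  0.42 -0.  ]
 [ 0.42  0.91 -0.  ]
 [-0.   -0.   -1.  ]]
top [ 0.257 -0.051  1.275]
shaker [(0.65, array([ 0.43 , -0.412, -0.002]))]
   mask 0.67 312 [ 0.427 -0.405  0.059] [0.002 0.088] [ 439. -416.] [38. 64.] 53
jar [(0.61, array([ 0.459, -0.154, -0.001]))]
   mask 0.61 506 [ 0.452 -0.152  0.089] [0.052 0.102] [ 454. -155.] [55. 58.] 33
butter_block [(0.69, array([ 0.507,  0.157, -0.002])), (0.29, array([ 0.512, -0.403, -0.002]))]
   mask 0.72 523 [0.506 0.154 0.024] [0.016 0.029] [508. 155.] [50. 72.] 8
peeler_tool [(0.89, array([ 0.55 , -0.016,  0.001])), (0.43, array([ 0.51 , -0.408, -0.007]))]
   mask 0.79 401 [ 0.532 -0.022  0.011] [0.004 0.017] [546. -21.] [167.  22.] 3
tray_small_round [(0.86, array([ 0.429, -0.239,  0.005]))]
   mask 0.75 520 [ 0.427 -0.24   0.003] [-0.002  0.008] [ 427. -240.] [65. 67.] 52
tray_large_round [(0.82, array([ 0.473, -0.314, -0.002]))]
   mask 0.78 870 [ 0.468 -0.317  0.003] [-0.002  0.008] [ 469. -317.] [87. 86.] 30
tray_short [(0.67
[... 1108 characters left out ...]
, -0.238,  0.008]))]
   mask 0.59 549 [ 0.428 -0.243  0.004] [-0.001  0.01 ] [ 428. -242.] [68. 67.] 74
tray_large_round [(0.56, array([ 0.47 , -0.323,  0.002]))]
   mask 0.66 1019 [ 0.469 -0.318  0.004] [-0.     0.009] [ 470. -318.] [87. 89.] 15
tray_short [(0.91, array([ 0.422,  0.212, -0.003]))]
   mask 0.6 694 [0.421 0.211 0.002] [-0.001  0.01 ] [381. 382.] [103. 478.] 13
tray_long [(0.85, array([0.539, 0.052, 0.002]))]
   mask 0.78 1084 [0.539 0.052 0.004] [-0.001  0.01 ] [539.  51.] [ 61. 198.] 85
garlic_bulb [(0.75, array([ 0.513, -0.399,  0.001]))]
   mask 0.56 410 [ 0.514 -0.412  0.034] [0.021 0.046] [ 512. -407.] [52. 52.] 42
basket_handle_end [(0.87, array([0.479, 0.324, 0.349]))]
```

View pics/top0.png

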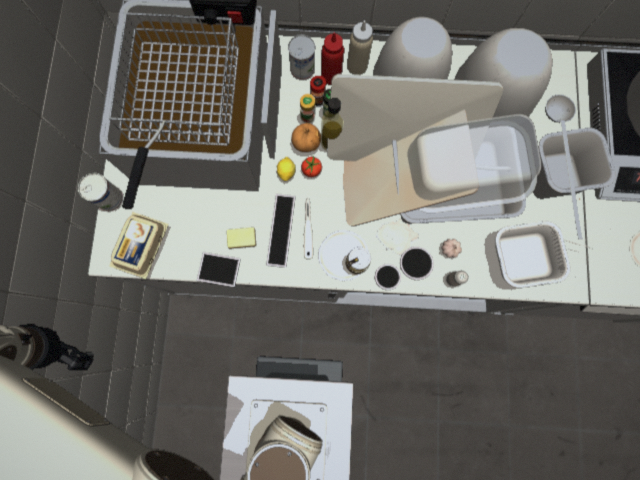

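View pics/scene0.png

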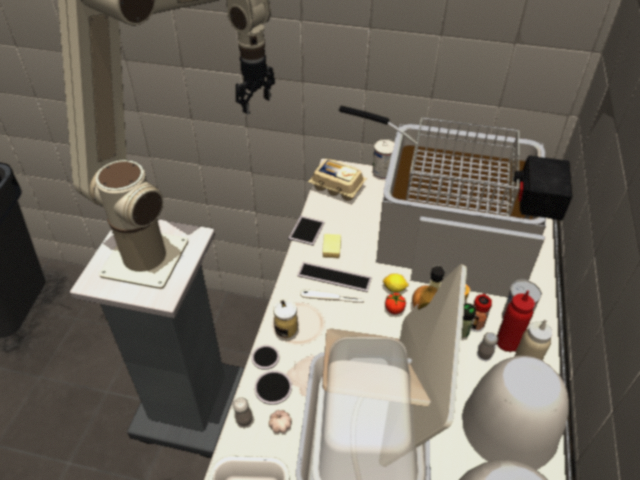

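```bash
python3 - <<'E'
from h import *
p=bot.camera("top"); W=cloud(p)
for n in ["peeler_tool","tray_long","tray_short","butter_block","jar","shaker"]:
    m=bot.regions_of(p,n)[0]["mask"]; w=W[m]; w=w[~np.isnan(w[:,0])]
    q=w[:,:2]; zmin={'jar':.085,'shaker':.05,'butter_block':.015}.get(n,-1); q=q[w[:,2]>zmin]
    u,s,vt=np.linalg.svd(q-q.mean(0),full_matrices=False); d=vt[0]; 
    a=(q-q.mean(0))@vt.T
    print(n,np.round(q.mean(0),4),"long axis deg",round(np.degrees(np.arctan2(d[1],d[0])),1),"mid",np.round(q.mean(0)+((a.max(0)+a.min(0))/2)@vt,4),np.round(np.ptp(a,axis=0),3))
E
```

```text
peeler_tool [0.5365 0.0539] long axis deg 176.8 mid [0.538  0.0556] [0.203 0.06 ]
tray_long [0.5366 0.0535] long axis deg 176.0 mid [0.5399 0.0545] [0.206 0.059]
tray_short [0.4216 0.211 ] long axis deg -96.5 mid [0.4225 0.2116] [0.108 0.079]
butter_block [0.5072 0.1553] long axis deg 97.8 mid [0.5083 0.1559] [0.075 0.05 ]
jar [ 0.4566 -0.1543] long axis deg -65.9 mid [ 0.4568 -0.1549] [0.055 0.056]
shaker [ 0.4258 -0.4079] long axis deg 174.7 mid [ 0.427  -0.4097] [0.034 0.034]
```

Top view: butter at (241,237), short tray (219,268), long tray (281,230), peeler (308,230), jar (357,261), small tray (387,277), large tray (416,263), shaker (457,279) and garlic (451,248). These agree with the network positions. The peeler's handle points toward the robot. I'll do the butter first.

```bash
cat >> h.py <<'E'
def yaw(o): # world angle of tool y, deg
    y=R.from_quat(o["tool_rot"]).as_matrix()[:,1]; return np.degrees(np.arctan2(y[1],y[0]))
def plan(target,yawdeg,n,via=None):
    """print n rows (x,y,z cm, turn) from measured pose to target, tool y at yawdeg"""
    o=bot.get_obs(); p=np.array(o["eef_pos"]); a0=yaw(o); 
    dth=(yawdeg-a0+90)%180-90; d=(np.array(target)-p)/n
    print("at",np.round(p,4),round(a0,1),"j",np.round(o["joint_pos"],2),"t",round(o["clock"],2),"turn",round(-np.radians(dth),3))
    for i in range(n):
        a=np.radians(a0+dth*i/n); y=np.array([np.cos(a),np.sin(a),0]); z=np.array([0,0,-1]); x=np.cross(y,z)
        print(np.round([d@x*100,d@y*100,d@z*100],2),round(-np.radians(dth)/n,3))
E
python3 -c "
from h import *
plan([.33,.24,.2],7.8+8,5)"
```

```text
at [0.2106 0.4535 0.2313] 65.1 j [ 1.14  0.24  0.    1.34 -0.    1.57] t 2.35 turn 0.86
[-3.96 -2.87  0.63] 0.172
[-4.4  -2.15  0.63] 0.172
[-4.7  -1.36  0.63] 0.172
[-4.86 -0.54  0.63] 0.172
[-4.88  0.3   0.63] 0.172
```

Call:
carry_out --increments '[8.5,-3.96,-2.87,0.63,0.172,8.5,-4.4,-2.15,0.63,0.172,8.5,-4.7,-1.36,0.63,0.172,8.5,-4.86,-0.54,0.63,0.172,8.5,-4.88,0.3,0.63,0.172]'

```text
clock: 2.98
eef_pos: [0.3306, 0.2387, 0.1999]
tool_rot: [0.605, 0.796, 0.0, 0.0]
ft_force: [1.1, 1.3, -1.0]
grip_width: 0.0848
grasp_force: 0.0
```

```bash
python3 -c "
from h import *
plan([.508,.156,.13],7.8,5)"
```

```text
at [0.3306 0.2387 0.1999] 15.5 j [ 0.63  0.08 -0.28  1.22 -0.    1.93] t 2.98 turn 0.135
[-2.54  2.98  1.4 ] 0.027
[-2.46  3.04  1.4 ] 0.027
[-2.38  3.11  1.4 ] 0.027
[-2.29  3.17  1.4 ] 0.027
[-2.21  3.23  1.4 ] 0.027
```

Call:
carry_out --increments '[8.5,-2.54,2.98,1.4,0.027,8.5,-2.46,3.04,1.4,0.027,8.5,-2.38,3.11,1.4,0.027,8.5,-2.29,3.17,1.4,0.027,8.5,-2.21,3.23,1.4,0.027]'

```text
clock: 3.6
eef_pos: [0.5089, 0.1576, 0.1294]
tool_rot: [0.656, 0.755, 0.0, 0.0]
ft_force: [0.3, 0.4, 0.4]
grip_width: 0.0849
grasp_force: 0.0
```

```bash
cat >> h.py <<'E'
def look(name,fn,things,zmin=None,zmax=1):
    p=bot.camera(name); cv2.imwrite("pics/"+fn,p["pixels"]); W=cloud(p)
    for n in things:
        print(n,[(round(r["p"],2),np.round(world(p,r["xyz"]),3)) for r in bot.place_of(p,n)[:1]])
        for r in bot.regions_of(p,n)[:1]:
            w=W[r["mask"]]; w=w[~np.isnan(w[:,0])]
            if zmin is not None: w=w[(w[:,2]>zmin)&(w[:,2]<zmax)]
            c,s,a=cv2.minAreaRect(w[:,:2].astype(np.float32)*1000)
            print("   ",round(r["p"],2),len(w),"centre",np.round(c,1),"size",np.round(s,1),"ang",round(a,1),"z",np.round(np.percentile(w[:,2],[5,95]),3))
    return p,W
E
python3 -c "
from h import *
look('wrist','w1.png',['butter_block','tray_short','peeler_tool','tray_long'])
plan([.508,.156,.009],7.8,4)"
```

```text
butter_block [(0.59, array([0.507, 0.154, 0.006]))]
    0.55 8369 centre [510.4 152.6] size [53.5 85.6] ang 5.6 z [0.024 0.027]
tray_short [(0.92, array([0.421, 0.208, 0.002]))]
    0.58 19323 centre [200.4 162.8] size [341.2 490.8] ang 72.7 z [0.002 0.008]
peeler_tool []
tray_long [(0.97, array([0.538, 0.053, 0.004]))]
    0.59 15780 centre [524.4  55.5] size [165.4 188.2] ang 37.1 z [0.002 0.008]
at [0.5072 0.1588 0.1305] 8.2 j [ 0.3   0.37 -0.09  1.11  0.    1.73] t 4.05 turn 0.006
[-0.07  0.01  3.04] 0.002
[-0.07  0.01  3.04] 0.002
[-0.07  0.01  3.04] 0.002
[-0.07  0.01  3.04] 0.002
```

View pics/w1.png

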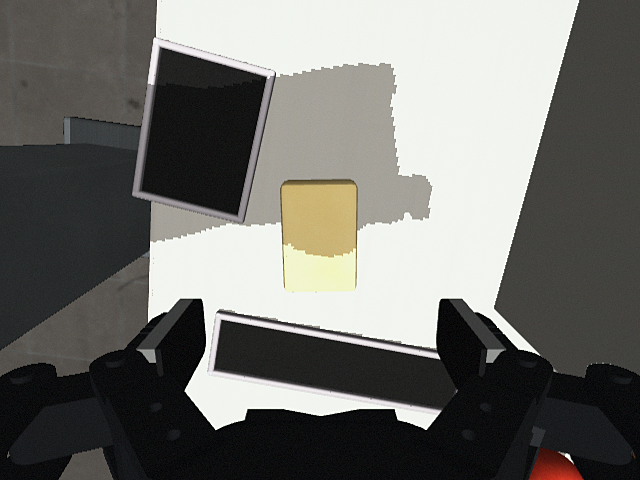

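The butter spans columns 282–357 and rows 180–292, square to the fingers. The short tray's corner is at (243,220), close to the left finger, so I'll narrow the opening and grip 7 mm toward −y.

Call:
carry_out --increments '[6.6,-0.8,0.1,2.0,0,6.6,0,0,4.0,0,6.6,0,0,4.0,0,6.6,0,0,2.1,0,6.6,0,0,0,0]'

```text
clock: 4.68
eef_pos: [0.5079, 0.1504, 0.0076]
tool_rot: [0.655, 0.755, -0.002, -0.001]
ft_force: [0.8, 0.4, 0.8]
grip_width: 0.0659
grasp_force: 0.0
```

Call:
carry_out --increments '[4,0,0,0,0,4,0,0,0,0,4,0,0,0,0,4,0,0,0,0,4,0,0,-2,0]'

```text
clock: 5.3
eef_pos: [0.5085, 0.15, 0.0281]
tool_rot: [0.656, 0.755, -0.001, -0.001]
ft_force: [0.5, -0.8, -2.2]
grip_width: 0.0484
grasp_force: 63.4
```

```bash
python3 -c "
from h import *
plan([.421,.206,.05],-6.5,5)"
```

```text
at [0.5085 0.15   0.0281] 8.1 j [ 0.29  0.48 -0.22  0.87 -0.    1.72] t 5.3 turn 0.254
[ 1.35 -1.58 -0.44] 0.051
[ 1.27 -1.64 -0.44] 0.051
[ 1.19 -1.71 -0.44] 0.051
[ 1.1  -1.76 -0.44] 0.051
[ 1.01 -1.82 -0.44] 0.051
```

Call:
carry_out --increments '[4,1.35,-1.58,-0.44,0.051,4,1.27,-1.64,-0.44,0.051,4,1.19,-1.71,-0.44,0.051,4,1.1,-1.76,-0.44,0.051,4,1.01,-1.82,-0.44,0.051]'

```text
clock: 5.92
eef_pos: [0.4216, 0.2066, 0.0511]
tool_rot: [0.747, 0.665, 0.0, 0.0]
ft_force: [-0.2, -0.4, -0.1]
grip_width: 0.0483
grasp_force: 63.4
```

Call:
carry_out --increments '[4,0,0,0,0,4,0,0,1.5,0,4,0,0,1.2,0,4,0,0,0.9,0,4,0,0,0,0]'

```text
clock: 6.55
eef_pos: [0.4223, 0.2061, 0.0142]
tool_rot: [0.746, 0.666, -0.0, -0.0]
ft_force: [0.7, -0.3, -1.8]
grip_width: 0.0485
grasp_force: 63.4
```

Lower a little more, release, and rise.

Call:
carry_out --increments '[4,0,0,0.2,0,4,0,0,0,0,6.4,0,0,0,0,6.4,0,0,0,0,6.4,0,0,-0.5,0]'

```text
clock: 7.18
eef_pos: [0.4219, 0.2063, 0.0176]
tool_rot: [0.746, 0.666, -0.0, -0.0]
ft_force: [-0.9, 0.2, 0.1]
grip_width: 0.0641
grasp_force: 0.0
```

Call:
carry_out --increments '[6.4,0,0,-3,0,6.4,0,0,-4,0,6.4,0,0,-4,0,6.4,0,0,0,0,6.4,0,0,0,0]'

```text
clock: 7.8
eef_pos: [0.4219, 0.2063, 0.1276]
tool_rot: [0.746, 0.666, -0.0, -0.0]
ft_force: [-0.3, -0.5, -0.6]
grip_width: 0.064
grasp_force: 0.0
```

```bash
python3 -c "
from h import *
look('top','t1.png',['butter_block','tray_short'],.02)
p,W=look('top','t1.png',['peeler_tool'])
for r in bot.regions_of(p,'peeler_tool'):
    w=W[r['mask']]; w=w[(w[:,1]<.02)&(w[:,1]>-.08)]
    if len(w)>50: print(r['p'],len(w),cv2.minAreaRect(w[:,:2].astype(np.float32)*1000))
plan([.528,-.020,.10],93,9)"
```

```text
butter_block [(0.95, array([0.423, 0.217, 0.001]))]
    0.69 528 centre [ 454.8 -153.2] size [57.2 58.3] ang 6.5 z [0.048 0.102]
tray_short [(0.56, array([ 0.425,  0.208, -0.003]))]
peeler_tool [(0.9, array([ 0.549, -0.018,  0.003]))]
    0.76 411 centre [545.9 -21. ] size [166.6  21.6] ang 3.3 z [0.005 0.017]
0.76 411 ((545.8605346679688, -21.015342712402344), (166.60646057128906, 21.61090660095215), 3.269336462020874)
at [0.422  0.2063 0.1274] -6.5 j [ 0.45  0.26 -0.26  1.06 -0.    2.14] t 8.25 turn 1.404
[-2.36  1.46  0.3 ] 0.156
[-2.11  1.81  0.3 ] 0.156
[-1.8   2.11  0.3 ] 0.156
[-1.45  2.37  0.3 ] 0.156
[-1.07  2.56  0.3 ] 0.156
[-0.66  2.7   0.3 ] 0.156
[-0.23  2.77  0.3 ] 0.156
[0.2  2.77 0.3 ] 0.156
[0.63 2.7  0.3 ] 0.156
```

```bash
sed -i 's/def plan(target,yawdeg,n,via=None)/def plan(target,yawdeg,n,flip=0)/; s/%180-90; d=/%180-90+flip; d=/' h.py; python3 -c "
from h import *
plan([.527,-.021,.10],93.3,10,180)"
```

```text
at [0.422  0.2063 0.1274] -6.5 j [ 0.45  0.26 -0.26  1.06 -0.    2.14] t 8.25 turn -1.742
[-2.14  1.3   0.27] -0.174
[-2.33  0.91  0.27] -0.174
[-2.45  0.49  0.27] -0.174
[-2.5   0.06  0.27] -0.174
[-2.48 -0.37  0.27] -0.174
[-2.37 -0.8   0.27] -0.174
[-2.2  -1.2   0.27] -0.174
[-1.96 -1.56  0.27] -0.174
[-1.66 -1.88  0.27] -0.174
[-1.31 -2.14  0.27] -0.174
```

Call:
carry_out --increments '[5,-2.14,1.3,0.27,-0.174,5,-2.33,0.91,0.27,-0.174,5,-2.45,0.49,0.27,-0.174,5,-2.5,0.06,0.27,-0.174,5,-2.48,-0.37,0.27,-0.174]'

```text
clock: 8.88
eef_pos: [0.475, 0.092, 0.1141]
tool_rot: [0.394, 0.919, 0.0, -0.0]
ft_force: [-0.0, -0.1, 0.3]
grip_width: 0.0498
grasp_force: 0.0
```

Call:
carry_out --increments '[5,-2.37,-0.8,0.27,-0.174,5,-2.2,-1.2,0.27,-0.174,5,-1.96,-1.56,0.27,-0.174,5,-1.66,-1.88,0.27,-0.174,5,-1.31,-2.14,0.27,-0.174]'

```text
clock: 9.5
eef_pos: [0.5273, -0.0218, 0.1006]
tool_rot: [-0.03, 1.0, 0.0, -0.0]
ft_force: [0.3, 0.1, 0.8]
grip_width: 0.0499
grasp_force: 0.0
```

```bash
python3 -c "
from h import *
look('wrist','w2.png',['peeler_tool','tray_long'])
look('top','t2.png',['butter_block','tray_short'])
plan([.527,-.021,.008],93.3,4)"
```

```text
peeler_tool [(0.72, array([ 0.546, -0.021,  0.004]))]
    0.7 7465 centre [549.4 -20. ] size [169.5  24.1] ang 4.1 z [0.008 0.016]
tray_long [(0.68, array([0.541, 0.051, 0.001]))]
    0.9 19652 centre [541.3  37.5] size [ 92.7 206.9] ang 86.9 z [0.002 0.008]
butter_block [(0.97, array([0.425, 0.213, 0.003]))]
    0.96 556 centre [423.5 212.3] size [75.7 49.9] ang 83.4 z [0.022 0.031]
tray_short [(0.72, array([ 0.42 ,  0.212, -0.   ]))]
    0.67 552 centre [421.9 211.5] size [104.1  78.1] ang 82.9 z [-0.002  0.009]
at [ 0.5268 -0.0204  0.101 ] 93.2 j [-0.04  0.39 -0.15  1.04  0.   -0.09] t 10.0 turn -0.002
[-0.   -0.02  2.32] -0.0
[-0.   -0.02  2.32] -0.0
[-0.   -0.02  2.32] -0.0
[-0.   -0.02  2.32] -0.0
```

View pics/w2.png

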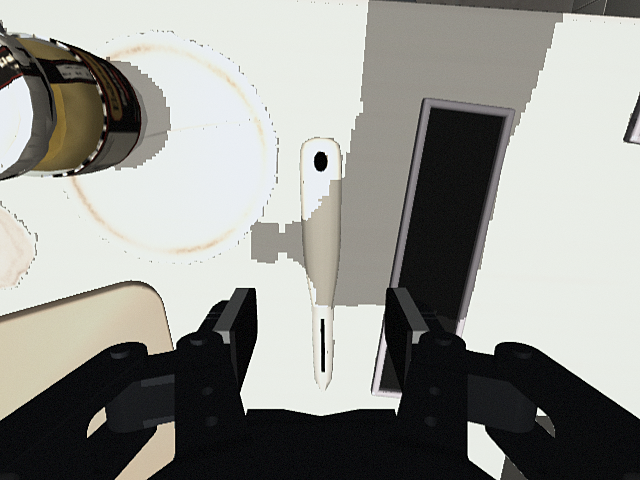

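The butter lies within 2 mm of its tray centre. The peeler (columns 302–342) is centred between the fingers.

Call:
carry_out --increments '[5,0,0,3.5,0,5,0,0,3.5,0,5,0,0,2.2,0,5,0,0,0,0,1,0,0,0,0]'

```text
clock: 10.62
eef_pos: [0.5277, -0.0208, 0.0097]
tool_rot: [-0.028, 1.0, -0.0, 0.001]
ft_force: [-0.1, 1.0, -0.3]
grip_width: 0.0329
grasp_force: 0.0
```

Call:
carry_out --increments '[1,0,0,0,0,1,0,0,0,0,1,0,0,0,0,1,0,0,-1.5,0,1,0,0,-1.5,0]'

```text
clock: 11.25
eef_pos: [0.5269, -0.0211, 0.0398]
tool_rot: [-0.028, 1.0, 0.0, -0.0]
ft_force: [0.6, -0.4, -0.6]
grip_width: 0.0181
grasp_force: 58.4
```

```bash
python3 -c "
from h import *
look('top','t3.png',['tray_long'],-.01,.012)
plan([.520,.055,.038],86.3,5)"
```

```text
tray_long []Traceback (most recent call last):
  File "<string>", line 3, in <module>
    look('top','t3.png',['tray_long'],-.01,.012)
    ~~~~^^^^^^^^^^^^^^^^^^^^^^^^^^^^^^^^^^^^^^^^
  File "h.py", line 30, in look
    print("   ",round(r["p"],2),len(w),"centre",np.round(c,1),"size",np.round(s,1),"ang",round(a,1),"z",np.round(np.percentile(w[:,2],[5,95]),3))
                                                                                                                 ~~~~~~~~~~~~~^^^^^^^^^^^^^^^
    return _quantile_unchecked(
        a, q, axis, out, overwrite_input, method, keepdims, weights)
    return _ureduce(a,
                    func=_quantile_ureduce_func,
    ...<5 lines>...
                    overwrite_input=overwrite_input,
                    method=method)
    r = func(a, **kwargs)
    result = _quantile(arr,
                       quantiles=q,
    ...<2 lines>...
                       out=out,
                       weights=wgt)
    slices_having_nans = np.isnan(arr[-1, ...])
                                  ~~~^^^^^^^^^
IndexError: index -1 is out of bounds for axis 0 with size 0
```

```bash
python3 -c "
from h import *
p=bot.camera('wrist'); cv2.imwrite('pics/w3.png',p['pixels'])
plan([.5195,.054,.038],86.2,5)"
```

```text
at [ 0.5275 -0.0211  0.0395] 93.2 j [-0.04  0.46 -0.22  0.89 -0.   -0.1 ] t 11.45 turn 0.122
[0.08 1.51 0.03] 0.024
[0.11 1.51 0.03] 0.024
[0.15 1.5  0.03] 0.024
[0.19 1.5  0.03] 0.024
[0.22 1.49 0.03] 0.024
```

View pics/w3.png

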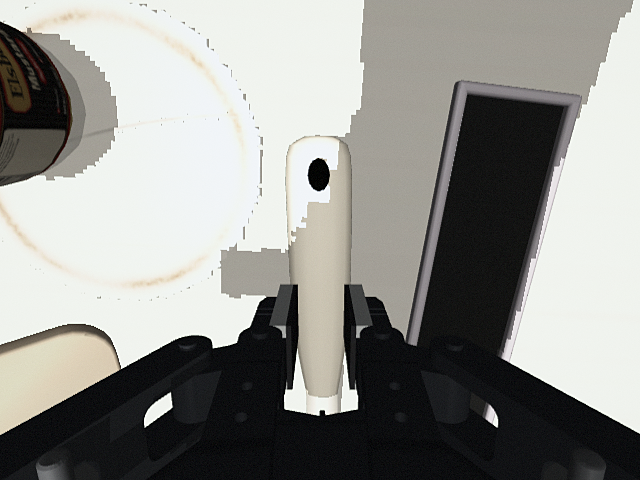

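The peeler is held straight between the pads, with its handle end at (319,140). I'll carry it over the long tray.

Call:
carry_out --increments '[1,0.08,1.51,0.03,0.024,1,0.11,1.51,0.03,0.024,1,0.15,1.5,0.03,0.024,1,0.19,1.5,0.03,0.024,1,0.22,1.49,0.03,0.024]'

```text
clock: 12.08
eef_pos: [0.5182, 0.0544, 0.0366]
tool_rot: [0.033, 0.999, -0.0, -0.001]
ft_force: [0.1, -0.0, -1.1]
grip_width: 0.0176
grasp_force: 58.5
```

Call:
carry_out --increments '[1,0,0,0,0,1,0,0,1,0,1,0,0,0.8,0,1,0,0,0.6,0,1,0,0,0,0]'

```text
clock: 12.7
eef_pos: [0.5184, 0.0534, 0.0135]
tool_rot: [0.033, 0.999, -0.0, -0.001]
ft_force: [-3.8, -0.6, 4.9]
grip_width: 0.0176
grasp_force: 60.2
```

Call:
carry_out --increments '[4,0,0,0,0,4,0,0,0,0,4,0,0,0,0,4,0,0,-1,0,4,0,0,-4,0]'

```text
clock: 13.32
eef_pos: [0.5167, 0.0538, 0.0621]
tool_rot: [0.032, 0.999, -0.0, -0.003]
ft_force: [-0.0, 1.0, 1.5]
grip_width: 0.0397
grasp_force: 0.0
```

Call:
carry_out --increments '[8.5,0,0,-4,0,8.5,0,0,-4,0,8.5,0,0,-2,0,8.5,0,0,0,0,8.5,0,0,0,0]'

```text
clock: 13.95
eef_pos: [0.5183, 0.054, 0.1626]
tool_rot: [0.032, 0.999, -0.0, -0.001]
ft_force: [0.3, 1.0, -0.1]
grip_width: 0.0851
grasp_force: 0.0
```

```bash
python3 -c "
from h import *
look('wrist','w4.png',['peeler_tool','tray_long'])
plan([.457,-.155,.16],28,8)"
```

```text
peeler_tool [(0.69, array([0.536, 0.052, 0.007]))]
    0.97 5064 centre [540.2  51.8] size [ 24.7 168.9] ang 86.8 z [0.011 0.019]
tray_long [(0.72, array([0.539, 0.052, 0.   ]))]
    0.76 10913 centre [542.4  53.1] size [ 54.5 204.4] ang 86.5 z [0.002 0.008]
at [0.5183 0.054  0.1622] 86.3 j [ 0.1   0.32 -0.07  1.18  0.    0.17] t 14.2 turn 1.017
[ 0.6  -2.66  0.03] 0.127
[ 0.25 -2.71  0.03] 0.127
[-0.09 -2.72  0.03] 0.127
[-0.44 -2.69  0.03] 0.127
[-0.77 -2.61  0.03] 0.127
[-1.1  -2.49  0.03] 0.127
[-1.41 -2.33  0.03] 0.127
[-1.69 -2.13  0.03] 0.127
```

View pics/w4.png

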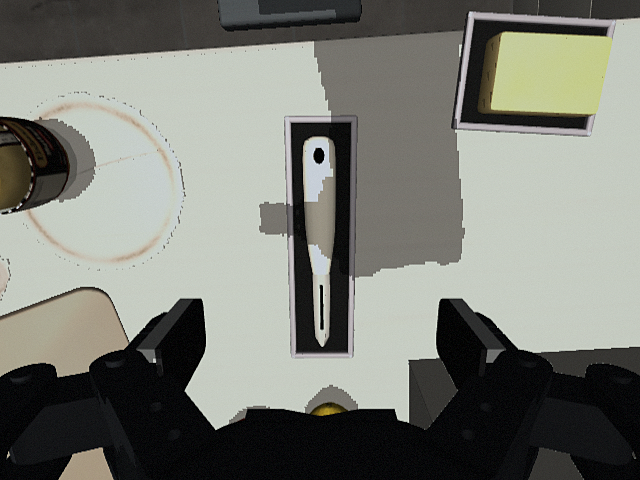

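The peeler lies inside the long tray, from (319,138) to (322,345), and the butter is in its tray at (548,75). Next is the jar.

Call:
carry_out --increments '[8.5,0.6,-2.66,0,0.127,8.5,0.25,-2.71,0,0.127,8.5,-0.09,-2.72,0,0.127,8.5,-0.44,-2.69,0,0.127,8.5,-0.77,-2.61,0,0.127]'

```text
clock: 14.82
eef_pos: [0.4801, -0.0774, 0.1628]
tool_rot: [0.345, 0.939, -0.0, -0.0]
ft_force: [0.2, -0.5, -0.6]
grip_width: 0.085
grasp_force: 0.0
```

Call:
carry_out --increments '[8.5,-1.1,-2.49,0,0.127,8.5,-1.41,-2.33,0,0.127,8.5,-1.69,-2.13,0,0.127,8.5,0,0,0,0,8.5,0,0,0,0]'

```text
clock: 15.45
eef_pos: [0.4577, -0.1547, 0.163]
tool_rot: [0.514, 0.858, 0.0, -0.0]
ft_force: [0.3, 0.4, -0.5]
grip_width: 0.0852
grasp_force: 0.0
```

```bash
python3 -c "
from h import *
look('wrist','w5.png',['jar'],.085,.11)
look('wrist','w5.png',['tray_small_round','tray_large_round'])
plan([.457,-.155,.045],28,4)"
```

```text
jar [(0.67, array([ 0.461, -0.154,  0.001]))]
    0.94 7802 centre [ 459.3 -153.9] size [55.9 56. ] ang 25.5 z [0.097 0.101]
tray_small_round [(0.93, array([ 0.431, -0.239, -0.003]))]
    0.74 5236 centre [ 433.2 -226.4] size [105.5  69.6] ang 70.9 z [0.002 0.008]
tray_large_round [(0.66, array([ 0.47 , -0.319, -0.001]))]
    0.6 6674 centre [ 446.2 -260.6] size [ 90.9 205.5] ang 22.8 z [0.002 0.008]
at [ 0.4579 -0.1546  0.1633] 28.1 j [-0.33  0.25 -0.17  1.16  0.    0.75] t 15.85 turn 0.002
[ 0.   -0.03  2.96] 0.001
[ 0.   -0.03  2.96] 0.001
[ 0.   -0.03  2.96] 0.001
[ 0.   -0.03  2.96] 0.001
```

View pics/w5.png

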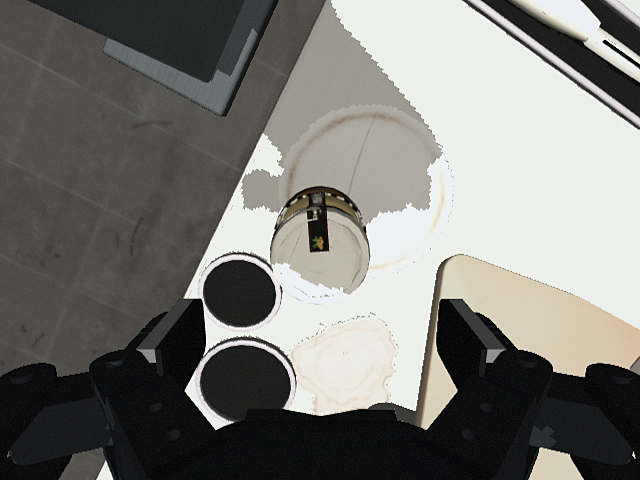

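The jar lid is at (320,255), centred between the fingers. Descend.

Call:
carry_out --increments '[8.5,0,0.1,3,0,8.5,0,0,3,0,8.5,0,0,3,0,8.5,0,0,2.6,0,8.5,0,0,0,0]'

```text
clock: 16.48
eef_pos: [0.4568, -0.1538, 0.0456]
tool_rot: [0.514, 0.858, -0.001, -0.002]
ft_force: [0.8, 0.5, -0.1]
grip_width: 0.0851
grasp_force: 0.0
```

Call:
carry_out --increments '[5,0,0,0,0,5,0,0,0,0,5,0,0,0,0,5,0,0,0,0,5,0,0,0,0]'

```text
clock: 17.1
eef_pos: [0.4594, -0.1553, 0.0491]
tool_rot: [0.515, 0.857, -0.0, 0.001]
ft_force: [-1.3, -2.0, 5.6]
grip_width: 0.0563
grasp_force: 63.4
```

```bash
python3 -c "
from h import *
plan([.4695,-.3175,.078],28,5)"
```

```text
at [ 0.4594 -0.1553  0.0491] 28.1 j [-0.33  0.37 -0.33  0.87 -0.    0.76] t 17.1 turn 0.001
[-2.96 -1.35 -0.58] 0.0
[-2.96 -1.35 -0.58] 0.0
[-2.96 -1.35 -0.58] 0.0
[-2.96 -1.35 -0.58] 0.0
[-2.96 -1.35 -0.58] 0.0
```

Call:
carry_out --increments '[5,0,0,-1,0,5,0,0,-1.5,0,5,-1.0,-0.5,-0.5,0,5,-2.0,-0.9,0,0,5,-2.6,-1.2,0,0]'

```text
clock: 17.73
eef_pos: [0.462, -0.217, 0.0773]
tool_rot: [0.514, 0.858, -0.0, -0.0]
ft_force: [0.2, 0.6, -3.0]
grip_width: 0.0561
grasp_force: 65.0
```

```bash
python3 -c "
from h import *
plan([.4695,-.3175,.078],28,4)"
```

```text
at [ 0.462  -0.217   0.0773] 28.1 j [-0.44  0.38 -0.22  0.97 -0.    0.64] t 17.73 turn 0.002
[-2.3  -1.02 -0.02] 0.001
[-2.3  -1.02 -0.02] 0.001
[-2.31 -1.02 -0.02] 0.001
[-2.31 -1.02 -0.02] 0.001
```

Call:
carry_out --increments '[5,-2.6,-1.2,0,0,5,-2.6,-1.1,0,0,5,-2.2,-1.0,0,0,5,-1.8,-0.8,0,0,5,0,0,0,0]'

```text
clock: 18.35
eef_pos: [0.4692, -0.3183, 0.077]
tool_rot: [0.515, 0.857, -0.0, 0.0]
ft_force: [0.1, 0.1, -3.6]
grip_width: 0.0564
grasp_force: 64.9
```

```bash
python3 -c "
from h import *
look('wrist','w6.png',['jar','tray_large_round','shaker','garlic_bulb'])
plan([.4695,-.3175,.052],28,4)"
```

```text
jar [(0.79, array([ 0.469, -0.315,  0.026]))]
    0.85 30372 centre [ 471.7 -305.8] size [71.2 43.9] ang 26.9 z [0.08  0.129]
tray_large_round []
    0.71 7330 centre [ 463.3 -301.8] size [92.6 58.3] ang 26.3 z [0.002 0.008]
shaker []
    0.73 2343 centre [ 428.2 -423. ] size [ 35.9 218.8] ang 2.1 z [0.015 0.09 ]
garlic_bulb []
at [ 0.4694 -0.3161  0.0774] 28.1 j [-0.59  0.48 -0.07  1.03  0.    0.49] t 18.8 turn 0.002
[-0.03 -0.01  0.64] 0.001
[-0.03 -0.01  0.64] 0.001
[-0.03 -0.01  0.64] 0.001
[-0.03 -0.01  0.64] 0.001
```

View pics/w6.png

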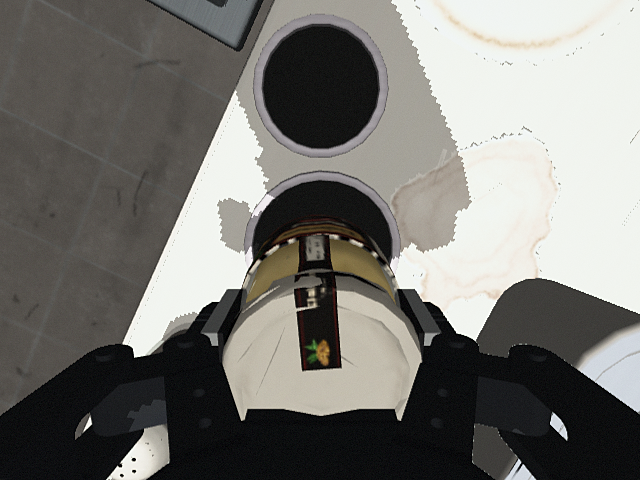

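The jar is held upright over the large tray (rim centre near (322,240)). Lower and release.

Call:
carry_out --increments '[5,0,0,0.9,0,5,0,0,0.8,0,5,0,0,0.6,0,5,0,0,0.2,0,5,0,0,0,0]'

```text
clock: 19.42
eef_pos: [0.4693, -0.3168, 0.0523]
tool_rot: [0.515, 0.857, 0.0, 0.0]
ft_force: [-0.6, -0.3, -3.7]
grip_width: 0.0563
grasp_force: 64.9
```

Call:
carry_out --increments '[5,0,0,0.1,0,5,0,0,0.1,0,5,0,0,0,0,5,0,0,0,0,5,0,0,0,0]'

```text
clock: 20.05
eef_pos: [0.4695, -0.317, 0.0521]
tool_rot: [0.515, 0.857, -0.0, 0.001]
ft_force: [-4.1, 1.9, 7.2]
grip_width: 0.0561
grasp_force: 65.8
```

Contact with the floor. Opening fully and rising.

Call:
carry_out --increments '[8.5,0,0,0,0,8.5,0,0,0,0,8.5,0,0,0,0,8.5,0,0,0,0,8.5,0,0,-1,0]'

```text
clock: 20.68
eef_pos: [0.4686, -0.3162, 0.0597]
tool_rot: [0.514, 0.858, 0.0, -0.001]
ft_force: [-0.6, -0.4, -0.2]
grip_width: 0.085
grasp_force: 0.0
```

Call:
carry_out --increments '[8.5,0,0,-3,0,8.5,0,0,-3,0,8.5,0,0,-3,0,8.5,0,0,-1,0,8.5,0,0,0,0]'

```text
clock: 21.3
eef_pos: [0.4696, -0.3169, 0.1609]
tool_rot: [0.514, 0.858, -0.0, 0.001]
ft_force: [0.3, 0.1, -0.2]
grip_width: 0.0849
grasp_force: 0.0
```

```bash
python3 -c "
from h import *
look('wrist','w7.png',['jar'],.085,.12)
look('scene','s7.png',['jar','shaker'],.085,.12)
plan([.427,-.4105,.155],28,5)"
```

```text
jar [(0.78, array([ 0.466, -0.316,  0.   ]))]
    0.67 8179 centre [ 469.4 -316. ] size [55.7 55.8] ang 70.3 z [0.101 0.104]
jar [(0.77, array([ 0.468, -0.319,  0.005]))]
    0.79 485 centre [ 469.1 -319.4] size [54.  58.8] ang 15.1 z [0.095 0.106]
shaker [(0.81, array([ 0.429, -0.411, -0.003]))]
    0.87 108 centre [ 428.7 -416.4] size [28.3 25.4] ang 53.1 z [0.085 0.092]
at [ 0.4689 -0.3165  0.1595] 28.1 j [-0.59  0.41  0.05  1.22 -0.    0.49] t 21.7 turn 0.001
[-1.26 -1.62  0.09] 0.0
[-1.27 -1.62  0.09] 0.0
[-1.27 -1.62  0.09] 0.0
[-1.27 -1.62  0.09] 0.0
[-1.27 -1.62  0.09] 0.0
```

Call:
carry_out --increments '[6.2,-1.27,-1.62,0,0,6.2,-1.27,-1.62,0,0,6.2,-1.27,-1.62,0,0,6.2,-1.27,-1.62,0,0,6.2,-1.27,-1.62,0,0]'

```text
clock: 22.32
eef_pos: [0.4268, -0.4125, 0.1603]
tool_rot: [0.515, 0.857, -0.0, 0.0]
ft_force: [0.4, -0.3, -0.2]
grip_width: 0.062
grasp_force: 0.0
```

```bash
python3 -c "
from h import *
look('wrist','w8.png',['shaker'],.04,.12)
look('wrist','w8.png',['garlic_bulb','tray_small_round'])
plan([.427,-.4105,.035],28,4)"
```

```text
shaker [(0.7, array([ 0.426, -0.413,  0.001]))]
    0.97 3404 centre [ 428.9 -410.9] size [38.8 36.6] ang 62.7 z [0.045 0.089]
garlic_bulb [(0.63, array([ 0.511, -0.405, -0.001]))]
    0.58 3274 centre [ 516.4 -402.9] size [60.5 50.5] ang 11.7 z [0.023 0.046]
tray_small_round [(0.93, array([ 0.428, -0.237, -0.   ]))]
    0.79 5052 centre [ 437.2 -253.1] size [72.3 38.8] ang 27.8 z [0.002 0.008]
at [ 0.428  -0.4102  0.1603] 28.1 j [-0.76  0.46  0.14  1.25  0.    0.32] t 22.73 turn 0.002
[ 0.   -0.03  3.13] 0.001
[ 0.   -0.03  3.13] 0.001
[ 0.   -0.03  3.13] 0.001
[ 0.   -0.03  3.13] 0.001
```

View pics/w8.png

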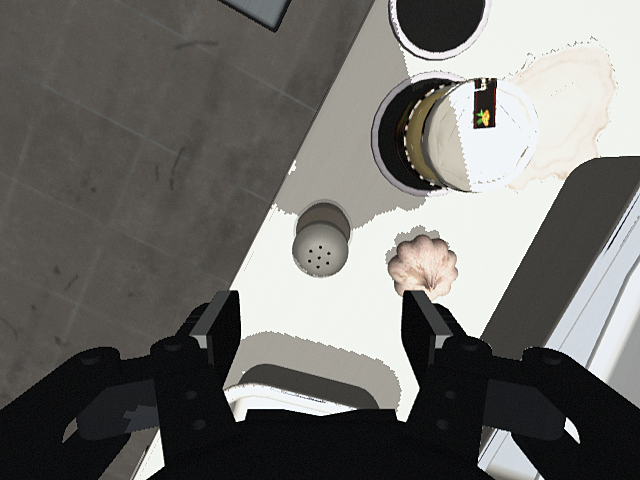

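The shaker top is at (320,250), centred between the fingers. The garlic at (423,268) clears the right finger by about 11 mm.

Call:
carry_out --increments '[6.2,0,0,3.2,0,6.2,0,0,3.2,0,6.2,0,0,3.2,0,6.2,0,0,2.9,0,6.2,0,0,0,0]'

```text
clock: 23.35
eef_pos: [0.4263, -0.4085, 0.0329]
tool_rot: [0.514, 0.858, 0.001, -0.003]
ft_force: [-0.7, -0.2, 0.1]
grip_width: 0.0619
grasp_force: 0.0
```

Call:
carry_out --increments '[3.5,0,0,0,0,3.5,0,0,0,0,3.5,0,0,0,0,3.5,0,0,0,0,3.5,0,0,0,0]'

```text
clock: 23.98
eef_pos: [0.4287, -0.4119, 0.0373]
tool_rot: [0.515, 0.857, -0.0, 0.002]
ft_force: [-1.0, 0.3, 6.7]
grip_width: 0.036
grasp_force: 60.1
```

Call:
carry_out --increments '[3.5,0,0,-1,0,3.5,0,0,-3,0,3.5,0,0,-4,0,3.5,0,0,-4,0,3.5,0,0,0,0]'

```text
clock: 24.6
eef_pos: [0.4296, -0.4126, 0.1599]
tool_rot: [0.514, 0.858, -0.001, 0.004]
ft_force: [0.7, 0.0, -1.1]
grip_width: 0.036
grasp_force: 59.2
```

```bash
python3 -c "
from h import *
plan([.40,-.33,.155],28,3)
plan([.4285,-.2395,.155],28,5)"
```

```text
at [ 0.4296 -0.4126  0.1599] 28.1 j [-0.77  0.46  0.13  1.24  0.    0.32] t 24.6 turn 0.001
[2.89 0.42 0.16] 0.0
[2.89 0.42 0.16] 0.0
[2.89 0.42 0.16] 0.0
at [ 0.4296 -0.4126  0.1599] 28.1 j [-0.77  0.46  0.13  1.24  0.    0.32] t 24.6 turn 0.001
[3.06 1.61 0.1 ] 0.0
[3.07 1.61 0.1 ] 0.0
[3.07 1.61 0.1 ] 0.0
[3.07 1.61 0.1 ] 0.0
[3.07 1.61 0.1 ] 0.0
```

Call:
carry_out --increments '[3.5,3.07,1.61,0,0,3.5,3.07,1.61,0,0,3.5,3.07,1.61,0,0,3.5,3.07,1.61,0,0,3.5,3.07,1.61,0,0]'

```text
clock: 25.22
eef_pos: [0.4255, -0.2359, 0.1542]
tool_rot: [0.515, 0.857, 0.0, -0.001]
ft_force: [-0.6, 0.4, -0.8]
grip_width: 0.0361
grasp_force: 59.2
```

Call:
carry_out --increments '[3.5,0,0,2,0,3.5,0,0,3,0,3.5,0,0,2.5,0,3.5,0,0,1.5,0,3.5,0,0,0,0]'

```text
clock: 25.85
eef_pos: [0.4252, -0.2368, 0.0639]
tool_rot: [0.515, 0.857, -0.0, -0.002]
ft_force: [0.4, -0.2, -0.6]
grip_width: 0.0358
grasp_force: 59.2
```

```bash
python3 -c "
from h import *
look('wrist','w9.png',['shaker'])
plan([.4285,-.2395,.041],28,4)"
```

```text
shaker [(0.77, array([ 0.425, -0.235,  0.026]))]
    0.84 16180 centre [ 437.9 -269. ] size [ 64.6 108.3] ang 33.8 z [0.056 0.116]
at [ 0.4271 -0.2379  0.0661] 28.1 j [-0.51  0.36 -0.3   0.92  0.    0.57] t 26.0 turn 0.001
[-0.05  0.01  0.63] 0.0
[-0.05  0.01  0.63] 0.0
[-0.05  0.01  0.63] 0.0
[-0.05  0.01  0.63] 0.0
```

View pics/w9.png

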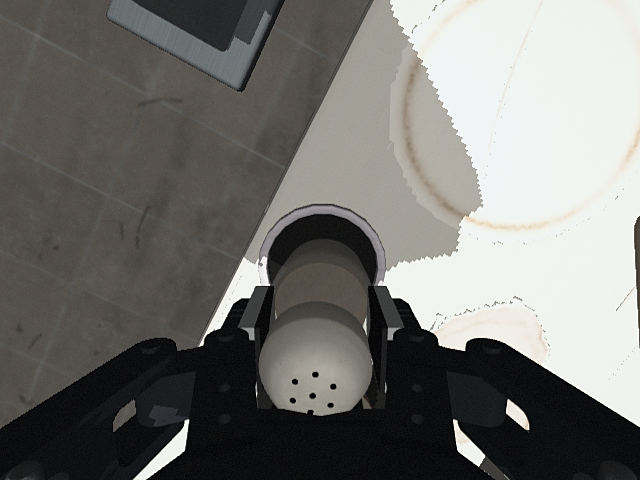

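The shaker is upright, in line with the small tray (rim centre near (322,265)). Lower.

Call:
carry_out --increments '[3.5,-0.2,0.1,0.8,0,3.5,0,0,0.8,0,3.5,0,0,0.6,0,3.5,0,0,0.2,0,3.5,0,0,0,0]'

```text
clock: 26.62
eef_pos: [0.4281, -0.2387, 0.0411]
tool_rot: [0.514, 0.857, -0.0, -0.0]
ft_force: [-0.1, 0.5, -0.2]
grip_width: 0.0361
grasp_force: 59.3
```

Call:
carry_out --increments '[3.5,0,0,0.1,0,3.5,0,0,0,0,3.5,0,0,0,0,3.5,0,0,0,0,3.5,0,0,0,0]'

```text
clock: 27.25
eef_pos: [0.4284, -0.2389, 0.0405]
tool_rot: [0.514, 0.858, 0.0, 0.0]
ft_force: [-0.2, -0.4, -1.1]
grip_width: 0.0363
grasp_force: 59.4
```

Call:
carry_out --increments '[3.5,0,0,0.1,0,3.5,0,0,0,0,3.5,0,0,0,0,3.5,0,0,0,0,3.5,0,0,0,0]'

```text
clock: 27.88
eef_pos: [0.4285, -0.239, 0.0404]
tool_rot: [0.514, 0.857, -0.0, 0.001]
ft_force: [-1.0, 0.5, 6.4]
grip_width: 0.0363
grasp_force: 60.6
```

Contact. Releasing and rising.

Call:
carry_out --increments '[6.2,0,0,0,0,6.2,0,0,0,0,6.2,0,0,0,0,6.2,0,0,0,0,6.2,0,0,-1,0]'

```text
clock: 28.5
eef_pos: [0.4275, -0.2384, 0.0489]
tool_rot: [0.514, 0.857, -0.0, -0.001]
ft_force: [-0.7, -1.0, -0.8]
grip_width: 0.0624
grasp_force: 0.0
```

Call:
carry_out --increments '[6.2,0,0,-3,0,6.2,0,0,-4,0,6.2,0,0,-4,0,6.2,0,0,-4,0,6.2,0,0,-2,0]'

```text
clock: 29.12
eef_pos: [0.4292, -0.2393, 0.2227]
tool_rot: [0.514, 0.858, 0.0, 0.002]
ft_force: [0.8, -0.3, -0.1]
grip_width: 0.0623
grasp_force: 0.0
```

Call:
carry_out --increments '[6.2,4,-2,0,0,6.2,4,-2,0,0,6.2,4,-2,0,0,6.2,0,0,0,0,6.2,0,0,0,0]'

```text
clock: 29.75
eef_pos: [0.3196, -0.1616, 0.2202]
tool_rot: [0.514, 0.858, 0.0, 0.001]
ft_force: [1.2, -0.3, 0.1]
grip_width: 0.0619
grasp_force: 0.0
```

```bash
python3 -c "
from h import *
for c in ['top','scene']:
  p=bot.camera(c); cv2.imwrite('pics/f_'+c+'.png',p['pixels'])
  for n in ['shaker','tray_small_round','jar','tray_large_round','butter_block','tray_short','peeler_tool','tray_long','garlic_bulb']:
    print(n,[(round(r['p'],2),np.round(world(p,r['xyz']),3)) for r in bot.place_of(p,n)[:1]])
look('top','f2.png',['shaker'],.05,.1)
"
```

```text
shaker []
tray_small_round [(0.57, array([ 0.541,  0.053, -0.002]))]
jar [(0.77, array([ 0.473, -0.315,  0.002]))]
tray_large_round [(0.72, array([0.54 , 0.058, 0.002]))]
butter_block [(0.61, array([0.425, 0.217, 0.003]))]
tray_short [(0.57, array([ 0.423,  0.211, -0.   ]))]
peeler_tool [(0.66, array([0.539, 0.055, 0.002]))]
tray_long [(0.88, array([0.543, 0.054, 0.001]))]
garlic_bulb [(0.65, array([ 0.512, -0.408, -0.003]))]
shaker [(0.71, array([ 0.431, -0.238,  0.002]))]
tray_small_round [(0.54, array([ 0.425, -0.242,  0.005]))]
jar [(0.98, array([ 0.469, -0.317,  0.005]))]
tray_large_round [(0.64, array([ 0.472, -0.318,  0.001]))]
butter_block [(0.89, array([0.427, 0.212, 0.007]))]
tray_short [(0.54, array([ 0.419,  0.211, -0.   ]))]
peeler_tool [(0.69, array([0.541, 0.053, 0.006]))]
tray_long [(0.64, array([0.539, 0.053, 0.003]))]
garlic_bulb [(0.58, array([ 0.508, -0.399, -0.003]))]
shaker []
```

View pics/f_scene.png

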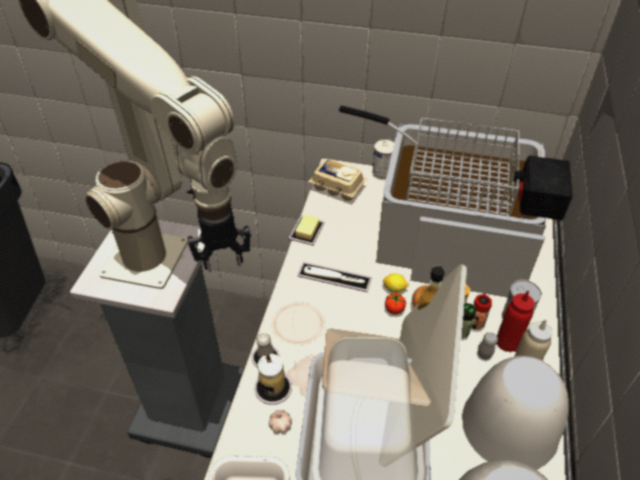

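The scene view shows the shaker (264,345) and jar (271,375) standing in the round trays. The butter (308,228) and peeler (335,273) lie in theirs, and the garlic (280,421) hasn't moved. The shaker measures within about 3 mm of its tray centre, so I'm handing in.

```bash
python3 -c "
from h import *
print(bot.job_done())"
```

```text
the job is handed in; nothing more can be done
None
```

I put the shaker, jar, butter and peeler in their trays, released them and handed in the job after about 30 s of the 99 s; the final camera check put each within a few millimetres of its tray centre, with the garlic still in place, but the hand-in returned no verdict.

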